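# Open the equipment case with the two-stage catch

### The job

Open the grey equipment case on the desk: press its red safety button down lightly and, keeping it down, slide it along its window until it clicks up and stays at the far end, then swing the black front latch well up (45 degrees or more) and raise the lid until it stands open by itself, at least 50 degrees. The safety is thin plastic, so never put more than 16 N on the button, do not pull on the latch while the safety is still on, and leave the things around the case where they are.

Things in the scene. Friction and masses are not known exactly. Their poses are not given: they have to be found in the camera images.
- case: Grey hard case, 170 (x) x 240 (y) x 80 mm high, heavy, does not shift. Origin: centre of its underside, on the desk; z up; its front (latch side) faces its -x, the lid hinge runs along y at x = +89, z = 60 mm. Lid top at z = 80 mm. All offsets below are in this frame, case shut.
- button_top (a point): Where to press the red safety button, nominally (-42, -3, 99) mm; its cap is screwed on and stands up to 2.5 mm higher or lower. Flat ribbed top 30 (x) x 34 (y) mm, thumb ridge 4 mm wide and 4 mm high along its +y end. It sits in a black frame on the lid (top z = 91) and slides 13 mm to the case's +y. The steel tongue before it (x -62 to -90, top z = 98) moves along; keep off it.
- safety_slide (a joint): Slide of the safety (m): 0 = locked, 0.013 = far end (hard stop), toward the case's +y. Locked, its tongue stands behind the latch's tail, so the latch cannot turn. A step inside blocks it unless the button is held down. A weak spring (1.3 to 2.1 N) pulls it back to 0 unless the button is let up beyond 12 mm, where it clicks up and stays.
- button_pad: The red button top as a part, for the force on it; origin under its middle, nominally at (-46, 0, 81) mm; moves with the slide. It goes down 3.6 mm to a hard bottom, its spring pushing 3 N at first and 7.3 N at the bottom; it slides freely only when down about 3 mm or more (about 7 N).
- lip_mid (a point): Grip point of the latch: middle of the black finger bar at (-122, 0, 51) mm, a round bar 12 mm thick and 26 mm long along y (pinch it by its ends), on a 16 mm wide stem that sticks out forward level from the latch plate (plate front at x = -97, 22 mm wide). Axes as the latch's: x along the stem toward the case, y along the bar.
- latch_lip: The finger bar of the latch with its stem as a part, for the force on it; its origin lies on the latch's pin at (-93, 0, 84) mm, which runs along y.
- latch (a joint): Angle of the latch (rad) about its pin on the lid at (-93, 0, 84) mm: 0 = shut, plate hanging down the front and hooked under the keeper; it grows as the finger bar swings out to the front (-x) and up, to 1.8. Light friction (0.05 N m) keeps it where it is left. The hook is free of the keeper beyond 0.2 rad; with the safety on it turns less than 0.1 rad.
- handle_bar (a point): Middle of the round black handle bar on the lid, at (15, 0, 110) mm with the lid shut: 12 mm thick, 88 mm of straight bar along y, 30 mm above the lid. Axes as the lid's.
- lid (a joint): Opening angle of the lid (rad) about the rear hinge at (89, y, 60) mm: 0 = shut, grows as the front goes up, to 1.75. The lid (0.45 kg with its latch) has a stiff hinge (0.45 N m) and stays where it is left.
- stapler: Black stapler, 36 x 145 x 57 mm, stands left of the case; origin at the centre of its underside.
- eraser: Eraser in a blue and white sleeve, 23 x 58 x 12 mm, lies right of the case; origin at the centre of its underside.
- pen: Blue pen, 145 mm long along its y, 12 mm thick, lies in front of the case, left of the latch; origin at the middle of its underside.

How it is judged:
On the way, in this order (a step that is already met when the one before it is completed fails the run):
1. the safety is slid to its far end, has clicked up there and is let go (value of joint safety_slide above 0.0112 m and contact force between button_pad and the fingers below 0.5 N), for 0.2 s.
2. the latch is swung up 45 degrees or more with the lid still down (value of joint latch above 0.78 rad and value of joint lid below 0.3 rad), for 0.2 s.
At the end, for the whole second after the job is handed in: The lid stands open by itself at 49 degrees (0.85 rad) or more, at rest; the latch is up at 45 degrees (0.78 rad) or more and the safety is still clicked in at its open end (slide over 11.2 mm) (value of joint lid above 0.85 rad and velocity of joint lid between -0.03 and 0.03 rad/s and value of joint latch above 0.78 rad and value of joint safety_slide above 0.0112 m); the robot touches nothing.
It fails at once if more than 16 N on the safety button (contact force between button_pad and anything else above 16 N).
It fails at once if the latch is pulled with more than 8 N while the safety is still on (contact force between latch_lip and the fingers above 8 N and value of joint safety_slide below 0.0112 m).
It fails at once if the stapler is moved more than 30 mm (distance of stapler from where it was at the start of the episode above 0.03 m).
It fails at once if the eraser is moved more than 30 mm (distance of eraser from where it was at the start of the episode above 0.03 m).
It fails at once if the pen is moved more than 30 mm (distance of pen from where it was at the start of the episode above 0.03 m).
It also fails if it takes over 72 s, if anything falls off the work surface, if the arm or the gripper's body presses on something with over 40 N, if the wrist force passes 120 N, or if a joint passes its speed limit or range.

### The arm

A 7-joint arm with a two-finger parallel gripper is mounted at the origin on a cart in front of the work surface, level with it; the furniture and walls round the work are solid. World frame = base frame: x ahead of the robot, y to its left, z up, the work surface at z = 0. Lengths are in m, angles in rad, forces in N, time in s.
With the tool pointing down it reaches from about 0.4 to 0.85 m from the base axis. Payload 4.5 kg.
Tool frame: the origin (TCP) lies where the fingers leave the gripper's body, on its centre line; the fingertips stand 64 mm ahead of it and the grasp point (between the pads) lies 45 mm ahead of it; z points along the fingers, y is the line along which they close (so a half turn about z gives the same grasp; the last joint's range is limited). The gripper opens to 88 mm and grips with 3 to 60 N. Pads are 18 mm wide; open, the fingers measure 123 mm over their backs; the gripper's body (75 mm by 187 mm) begins 45 mm behind the grasp point.
Start: joints at [1.216, 0.689, -0.195, 1.565, 0.157, 0.902, -0.215], TCP at [0.237, -0.578, 0.303] pointing down, gripper open.
Joint ranges: [-3.01, 3.01], [-0.46, 2.08], [-1.47, 1.51], [0.13, 2.56], [-1, 4.14], [0.04, 2.09], [-2.66, 2.66]. Speed limits (rad/s): [2.57, 2.57, 3.14, 3.14, 3.14, 3.14, 3.14].

### API

Orientations are given as a unit quaternion [x, y, z, w].
In Python, from plant import r gives the robot as it stands.
- The arm moves only by the tool play_rows, never from a script. Its arguments are lists of equal length, an entry for each row: "translation": the shift along the tool's x, y, z in m, a list of three; "delta_rot": the turn, a rotation vector about the tool's x, y, z in degrees, a list of three; "grip": the opening, from -1 (shut) to 1 (fully open). In form: {"translation": [[x, y, z], ...], "delta_rot": [[rx, ry, rz], ...], "grip": [grip, ...]}. A call has 1 to 20 rows; each row shifts and turns the commanded pose from where the row before left it, along the tool's axes as they then stand; what a row does not reach is not made up. A row lasts 1/8 s, in which the tool goes at most 62.5 mm and 10.7 degrees, less where a joint would pass 70% of its speed; a pose out of reach is approached as far as the arm can. A call with a gripper value outside its range is refused whole. The fingers move at their own pace and stop on an object; "squeeze" is the grip in N (left out, the last holds). Time passes only in rows, so rows that do not move let the fingers close. It gives the time, the measured TCP pose, the force, the opening and the grip force at its end, in the units of the state.
- r.get_state(): the state, without advancing time (a new reading comes with each control period).
- r.snapshot(name): name is "scene" or "top" or "wrist"; returns the picture (400x640x3 uint8, blue, green, red); there is no depth.
- r.get_calibration(name): a dict with "intrinsics" (3x3 intrinsics, pixels), "k1" (the pictures are not rectified: a ray, as slopes to the right and down, at radius r is drawn at 1 + k1 r^2 times it, then the intrinsics apply), "eye" and "rotation" of the camera in the world. Camera axes: x right, y up, looking along -z (the intrinsics and any distortion apply to the point x, -y, -z); pixel columns grow to the right and rows downward; lengths in m; the calibration is good to about 2 mm. A picture is of the moment at which its call begins: read the wrist's pose just before it. get_calibration takes no time and is no camera call; for the wrist camera it gives the pose at the moment of the call.
- r.finish_job(): hands the job in; it is judged then, once.
Trained networks look in the newest picture that a camera, given by its name, has taken for a name from the list of things; names that differ only in an ending like _2 or _b are one class to them, and where a whole thing is asked for, a point or a joint stands for the part that bears it (a point fixed in the world has none). Each returns a list of dicts, best first, with "confidence" (0 to 1); they miss things now and then, are a little off and sometimes report something else, mostly with a low value. They report only what shows in the picture. A call takes as long as a camera call.
- r.look_for(camera, target): "point" ([x, y, z] in m, in world coordinates, good to about 4 mm: the middle of the surface that is visible of it).
- r.silhouettes(camera, target): "pixels" (400x640 bool, what is visible of it).
The state is a dict: "clock": time; "q": joint angles; "qd": joint speeds; "joint_torque": joint torques, N m; "tool_pos": TCP position; "eef_rot": TCP orientation; "contact_force": force on the tool from outside, world axes, zero at the start; "moment": the same for the moment, N m; "opening": opening from 0.0 (shut) to 1.0 (fully open); "finger_force": force on a finger pad.
Only numpy, scipy, OpenCV 4.12 (cv2) and the standard library are available. Lean on these libraries where they do the work, as an engineer would, in place of code of your own. Each camera call takes 0.05 s, during which the arm holds its last target. There are 200 camera calls.

## Working session

There is one attempt and no reset: what is moved stays moved. The work goes in short steps, Python scripts to look and compute and a tool call to move; the robot and the scene stay as the last step left them, time stands still between calls to the robot, and variables do not carry over. Pictures are saved under pics/ and viewed, at most 10 in all, crops included, and the job is handed in when it is done.

Besides the shell and the picture viewer there is one more tool, called after "Call:" as name(argument=value, ...) on one line, values as JSON. play_rows: Moves the arm, as the interface text tells. Its arguments: {"type":"object","properties":{"translation":{"type":"array","items":{"type":"array","items":{"type":"number"}}},"delta_rot":{"type":"array","items":{"type":"array","items":{"type":"number"}}},"grip":{"type":"array","items":{"type":"number"}},"squeeze":{"type":"number"}},"required":["translation","delta_rot","grip"]}

```bash
mkdir -p pics; ls
cat > h.py <<'E'
import numpy as np, cv2
from scipy.spatial.transform import Rotation as R
from plant import r
def proj(c,P):
    K=np.array(c["intrinsics"]);p=(np.atleast_2d(P)-np.array(c["eye"]))@rot(c)
    s=np.c_[p[:,0]/-p[:,2],-p[:,1]/-p[:,2]]
    s=s*(1+c["k1"]*(s**2).sum(1,keepdims=True))
    return s@K[:2,:2].T+K[:2,2]
def rot(c):
    M=np.array(c["rotation"]); return M if M.shape==(3,3) else R.from_quat(M).as_matrix()
def ray(c,uv):
    K=np.array(c["intrinsics"]);d=np.linalg.solve(K[:2,:2],(np.array(uv,float)-K[:2,2]));s=d.copy()
    for _ in range(20): s=d/(1+c["k1"]*(s@s))
    v=rot(c)@np.array([s[0],-s[1],-1]);return np.array(c["eye"]),v
def onz(c,uv,z):
    e,v=ray(c,uv);return e+v*(z-e[2])/v[2]
def case2w(x,y,yaw,P):
    return R.from_euler('z',yaw).apply(np.atleast_2d(P))+[x,y,0]
E
python3 - <<'E'
from h import *
ims=[]
for n in ["scene","top"]:
    im=r.snapshot(n);cv2.imwrite(f"pics/{n}0.png",im);c=r.get_calibration(n)
    print(n,c)
    for t in ["case","button_top","lip_mid","handle_bar","stapler","eraser","pen"]:
        print(t,[(np.round(d["point"],3),round(d["confidence"],2)) for d in r.look_for(n,t)[:2]])
s=r.get_state();print(s)
E
```

```text
pics
scene {'intrinsics': array([[508.3876252 ,   0.        , 322.48662797],
       [  0.        , 508.3876252 , 197.00081863],
       [  0.        ,   0.        ,   1.        ]]), 'k1': -0.005747998958902198, 'eye': array([0.15072031, 0.80081298, 0.74966089]), 'rotation': array([-0.12181416,  0.35496156,  0.8684412 , -0.3239961 ])}
case [(array([0.532, 0.346, 0.081]), 0.58), (array([0.499, 0.316, 0.096]), 0.28)]
button_top [(array([0.497, 0.315, 0.097]), 0.76)]
lip_mid [(array([0.439, 0.31 , 0.054]), 0.74)]
handle_bar [(array([0.543, 0.334, 0.077]), 0.65)]
stapler [(array([0.56 , 0.515, 0.046]), 0.73)]
eraser [(array([0.407, 0.43 , 0.011]), 0.51)]
pen [(array([0.41, 0.43, 0.01]), 0.67)]
top {'intrinsics': array([[414.63039822,   0.        , 322.19928066],
       [  0.        , 414.63039822, 200.53515918],
       [  0.        ,   0.        ,   1.        ]]), 'k1': 0.0011089220727074902, 'eye': array([0.36103708, 0.2899964 , 0.94108256]), 'rotation': array([ 0.07303435, -0.06773701, -0.69872077,  0.7084257 ])}
case []
button_top [(array([0.503, 0.312, 0.094]), 0.82)]
lip_mid [(array([
[... 189 characters left out ...]
 0.8, 'q': array([ 1.21580891,  0.68903669, -0.19461379,  1.56527513,  0.15731   ,
        0.90255365, -0.21512559]), 'qd': array([ 0.00143768,  0.00031558, -0.00013193,  0.00026966,  0.00107951,
       -0.00030707,  0.00131563]), 'joint_torque': array([-1.37046559e-04, -5.27441418e+01, -1.26739562e+00, -1.53738588e+01,
       -5.19836589e-02, -7.15362858e-04,  4.74564865e-05]), 'tool_pos': array([ 0.23694914, -0.57836319,  0.30278926]), 'eef_rot': array([9.81163947e-01, 1.93176875e-01, 1.18863973e-05, 5.52397425e-05]), 'contact_force': array([-0.72231787, -1.21264168,  0.09558913]), 'moment': array([-0.01098748,  0.03608704,  0.00285226]), 'finger_force': 0.0, 'opening': 1.0005634869215472}
```

Run:
```python
from h import *
a=cv2.imread("pics/top0.png");b=cv2.imread("pics/scene0.png")
cv2.imwrite("pics/both0.png",cv2.resize(np.vstack([a[:,100:560],b[:,100:560]]),None,fx=.75,fy=.75))
cv2.imwrite("pics/top0c.png",a)
```

```text
(no output)
```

View pics/top0.png

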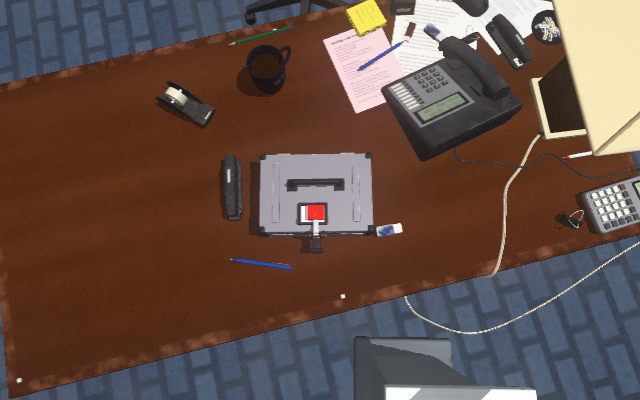

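View pics/scene0.png

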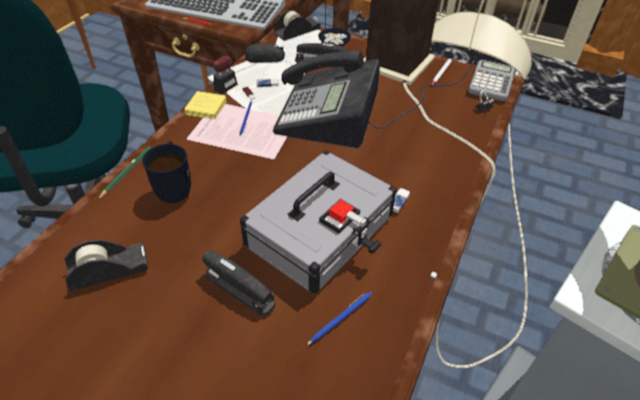

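The case stands nearly square to the world frame, with its latch toward the robot. In the top view its lid corners are at about (260,155), (372,153), (373,233) and (260,235), the red button is at (316,212) and the finger bar at (315,250). The stapler, eraser and pen lie clear of it. The monitor at the right edge is tall, so I'll swing round on the near side.

Call:
play_rows(translation=[[0.0368,-0.036,-0.006],[0.0368,-0.036,-0.006],[0.0368,-0.036,-0.006],[0.0368,-0.036,-0.006],[0.0368,-0.036,-0.006],[0.0368,-0.036,-0.006],[0.0368,-0.036,-0.006],[0.0368,-0.036,-0.006],[0.0245,-0.044,0],[0.0245,-0.044,0],[0.0245,-0.044,0],[0.0245,-0.044,0],[0.0245,-0.044,0]], delta_rot=[[0,0,0],[0,0,0],[0,0,0],[0,0,0],[0,0,0],[0,0,0],[0,0,0],[0,0,0],[0,0,0],[0,0,0],[0,0,0],[0,0,0],[0,0,0]], grip=[1,1,1,1,1,1,1,1,1,1,1,1,1])

```text
clock: 2.42
tool_pos: [0.4303, 0.0514, 0.351]
eef_rot: [0.981, 0.193, 0.001, 0.0]
contact_force: [0.9, 0.1, 1.2]
opening: 0.999
finger_force: 0.0
```

Call:
play_rows(translation=[[0.025,-0.046,0],[0.025,-0.046,0],[0.025,-0.046,0],[0.025,-0.046,0],[0.025,-0.046,0],[0,0,0],[0,0,0],[0,0,0],[0,0,0],[0,0,0]], delta_rot=[[0,0,0],[0,0,0],[0,0,0],[0,0,0],[0,0,0],[0,0,7.4],[0,0,7.4],[0,0,7.4],[0,0,0],[0,0,0]], grip=[1,1,1,1,1,1,1,1,1,1])

```text
clock: 3.68
tool_pos: [0.4586, 0.31, 0.3507]
eef_rot: [1.0, 0.002, 0.0, -0.0]
contact_force: [-0.0, 0.5, -0.2]
opening: 0.997
finger_force: 0.0
```

Run:
```python
from h import *
s=r.get_state();print(s["clock"],np.round(s["q"],2),s["tool_pos"],s["eef_rot"],s["contact_force"])
c=r.get_calibration("wrist");print(c["eye"],rot(c).round(2).tolist())
im=r.snapshot("wrist");cv2.imwrite("pics/w1.png",im)
for t in ["button_top","lip_mid","handle_bar","case"]:
    print(t,[(np.round(d["point"],4),round(d["confidence"],2)) for d in r.look_for("wrist",t)[:2]])
```

```text
3.675 [-0.61  0.53 -0.11  1.73  0.07  0.89 -2.32] [0.45858775 0.31001767 0.3507483 ] [ 9.99998413e-01  1.78106972e-03  3.79834278e-05 -3.42763739e-07] [-0.03957901  0.51369399 -0.21414853]
[0.53448376 0.31080025 0.43387479] [[0.0, 0.95, 0.3], [-1.0, 0.0, 0.0], [0.0, -0.3, 0.95]]
button_top [(array([0.505 , 0.3133, 0.0964]), 0.86)]
lip_mid [(array([0.4365, 0.3106, 0.0551]), 0.86)]
handle_bar [(array([0.5609, 0.3105, 0.0794]), 0.86)]
case [(array([0.5624, 0.3106, 0.0816]), 0.59)]
```

View pics/w1.png

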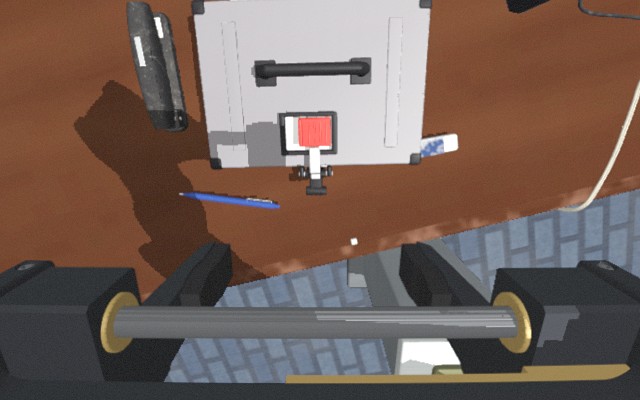

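The wrist view shows the whole lid. The handle bar runs about (272,70)-(365,68), the red button is at (316,132), the finger bar at (316,190), and the front lid corners are at (212,167) and (421,163). The case is turned by roughly 1 degree.

Run:
```python
from h import *
from scipy.optimize import least_squares
c=r.get_calibration("wrist");ct=r.get_calibration("top");cs=r.get_calibration("scene")
np.save("w1cal.npy",c,allow_pickle=True)
im=cv2.imread("pics/w1.png");imt=cv2.imread("pics/top0.png")
# red cap centroid with slide 0: cap outline
def red(im):
    m=(im[...,2].astype(int)-im[...,1]>90)&(im[...,2].astype(int)-im[...,0]>90)
    n,l,st,ce=cv2.connectedComponentsWithStats(m.astype(np.uint8));k=1+st[1:,4].argmax();return st[k],ce[k]
print(red(im),red(imt))
obs=[(c,(212,167),(-85,120,80)),(c,(421,163),(-85,-120,80)),(c,(194,3),(85,120,80)),(c,(430,2),(85,-120,80)),(c,(319,69),(15,0,110)),
(ct,(260,155),(85,120,80)),(ct,(372,153),(85,-120,80)),(ct,(373,233),(-85,-120,80)),(ct,(260,235),(-85,120,80)),(ct,(315,185),(15,0,110)),
]
def f(p,ind=False): return np.concatenate([proj(k,case2w(p[0],p[1],p[2],np.array(P)/1000))[0]-uv for k,uv,P in obs])
s=least_squares(f,[.56,.31,.02],loss='soft_l1',x_scale=[.01,.01,.01]);p=s.x
print(p,np.degrees(p[2]));print(f(p).reshape(-1,2).round(1).tolist())
for n,P in dict(button=(-42,-3,99),lip=(-122,0,51),bar=(15,0,110)).items(): print(n,case2w(*p,np.array(P)/1000).round(4))
# overlay
o=im.copy()
L=[[(-85,120,80),(-85,-120,80),(85,-120,80),(85,120,80),(-85,120,80)],[(15,-44,110),(15,44,110)],[(-122,13,51),(-122,-13,51)],[(-57,-20,99),(-27,-20,99),(-27,14,99),(-57,14,99),(-57,-20,99)],[(-62,0,98),(-90,0,98)]]
def draw(o,k):
    for l in L:
        q=proj(k,case2w(*p,np.array(l)/1000));cv2.polylines(o,[(q*8).round().astype(np.int32)],False,(0,255,0),1,cv2.LINE_AA,3)
    return o
draw(o,c);a=cv2.resize(o[0:210,180:450],None,fx=2.8,fy=2.8,interpolation=cv2.INTER_CUBIC)
cv2.imwrite("pics/ov1.png",a)
```

```text
(array([298, 117,  33,  30, 917], dtype=int32), array([314.32497274, 131.57142857])) (array([307, 205,  17,  15, 231], dtype=int32), array([315.59307359, 211.66666667]))
[0.55189825 0.31098387 0.0220398 ] 1.2627877206012803
[[0.8, 2.1], [-0.5, 1.9], [-0.2, -0.4], [3.0, -5.0], [-4.5, 1.8], [0.6, -0.1], [-0.7, 0.9], [0.8, -1.0], [-1.2, -2.1], [0.8, -2.6]]
button [[0.51   0.3071 0.099 ]]
lip [[0.4299 0.3083 0.051 ]]
bar [[0.5669 0.3113 0.11  ]]
```

View pics/ov1.png

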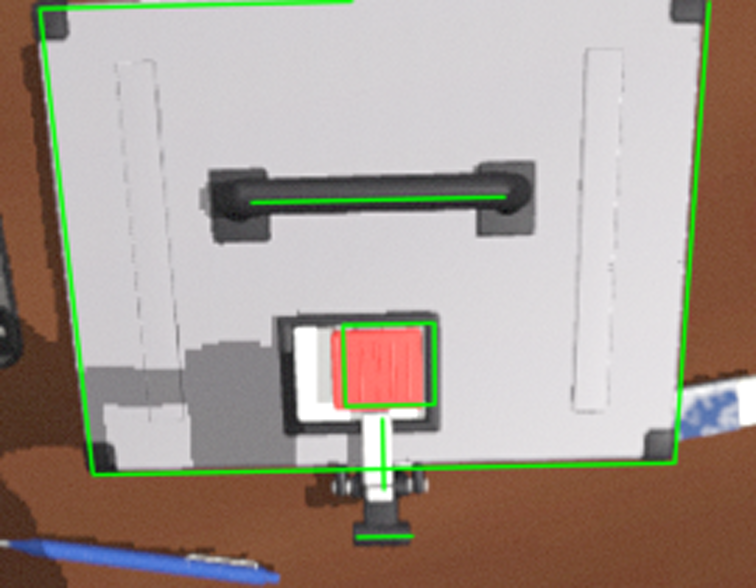

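The overlay is close: the bars and red cap sit about 1-3 mm from the drawn model, and the red cap is centred on case y≈0. I'll measure these three features directly.

Run:
```python
from h import *
c=r.get_calibration("wrist");ct=r.get_calibration("top")
print("red",onz(c,(314.8,132),.099),onz(ct,(315.5,212),.099))
g=lambda u,v:(180+u/2.8,v/2.8)
print("handle",onz(c,g(372,190),.112)); print("lip",onz(c,g(382,534),.055)); print("tongue y",onz(c,g(379,450),.098))
print("frame corners z91",[onz(c,g(*q),.091).round(4) for q in [(280,318),(438,314),(438,428),(284,433)]])
print("red corners",[onz(c,g(*q),.099).round(4) for q in [(332,332),(420,328),(425,405),(336,410)]])
```

```text
red [0.50784779 0.31100743 0.099     ] [0.50689165 0.31103152 0.099     ]
handle [0.56935099 0.31291183 0.112     ]
lip [0.43167718 0.30894477 0.055     ]
tongue y [0.47715011 0.31037423 0.098     ]
frame corners z91 [array([0.5264, 0.3481, 0.091 ]), array([0.5279, 0.2881, 0.091 ]), array([0.4847, 0.2872, 0.091 ]), array([0.4827, 0.3478, 0.091 ])]
red corners [array([0.5216, 0.328 , 0.099 ]), array([0.5231, 0.2952, 0.099 ]), array([0.4946, 0.2928, 0.099 ]), array([0.4927, 0.3268, 0.099 ])]
```

Three independent checks put the case origin at (0.5535, 0.312) with a yaw of 1.2°. The red pad is centred at (0.508, 0.311). I'll close the fingers and hover over the pad.

Call:
play_rows(translation=[[0,0,0],[0.013,0.0018,0.04],[0.013,0.0018,0.04],[0.013,0.0018,0.04],[0.0124,0.0016,0.04],[0,0,0.0157],[0,0,0],[0,0,0]], delta_rot=[[0,0,-1],[0,0,0],[0,0,0],[0,0,0],[0,0,0],[0,0,0],[0,0,0],[0,0,0]], grip=[-1,-1,-1,-1,-1,-1,-1,-1])

```text
clock: 4.92
tool_pos: [0.5104, 0.3047, 0.1765]
eef_rot: [1.0, 0.01, 0.001, -0.001]
contact_force: [-0.4, -0.1, 0.1]
opening: 0.111
finger_force: 0.0
```

Run:
```python
from h import *
s=r.get_state();print(s["clock"],s["tool_pos"],s["eef_rot"],s["contact_force"],s["opening"])
im=r.snapshot("wrist");b=r.snapshot("scene")
cv2.imwrite("pics/w2.png",np.vstack([cv2.resize(im[40:400,130:510],(558,529))[:300],cv2.resize(b[150:290,270:440],(558,460))[:290]]))
```

```text
4.925 [0.51036178 0.30473936 0.17651396] [ 9.99951509e-01  9.77525337e-03  9.11723238e-04 -7.69395807e-04] [-0.39262357 -0.10760898  0.10028862] 0.11137700919358634
```

View pics/w2.png

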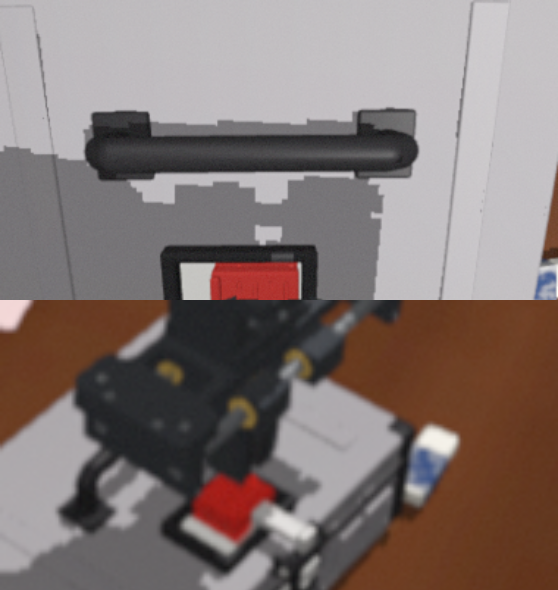

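The scene crop shows the fingertips above the red cap, behind the white tongue and clear of the handle. In the wrist crop the cap is at about (255,280). I'll go down in small steps and watch the force.

Call:
play_rows(translation=[[0,0,0.004],[0,0,0.002],[0,0,0],[0,0,0]], delta_rot=[[0,0,0],[0,0,0],[0,0,0],[0,0,0]], grip=[-1,-1,-1,-1])

```text
clock: 5.52
tool_pos: [0.5102, 0.304, 0.169]
eef_rot: [1.0, 0.009, 0.0, 0.0]
contact_force: [0.8, -0.1, -0.1]
opening: 0.005
finger_force: 0.0
```

Call:
play_rows(translation=[[0,0,0.002],[0,0,0]], delta_rot=[[0,0,0],[0,0,0]], grip=[-1,-1])

```text
clock: 5.78
tool_pos: [0.5101, 0.3039, 0.1668]
eef_rot: [1.0, 0.009, -0.0, 0.0]
contact_force: [0.7, 0.5, 0.9]
opening: 0.001
finger_force: 0.0
```

Call:
play_rows(translation=[[0,0,0.0015],[0,0,0]], delta_rot=[[0,0,0],[0,0,0]], grip=[-1,-1])

```text
clock: 6.02
tool_pos: [0.5101, 0.3039, 0.1653]
eef_rot: [1.0, 0.009, -0.0, 0.0]
contact_force: [-0.4, -0.0, -0.3]
opening: 0.002
finger_force: 0.0
```

Call:
play_rows(translation=[[0,0,0.001],[0,0,0]], delta_rot=[[0,0,0],[0,0,0]], grip=[-1,-1])

```text
clock: 6.28
tool_pos: [0.5101, 0.3039, 0.1644]
eef_rot: [1.0, 0.009, -0.0, 0.0]
contact_force: [0.4, 0.1, -0.2]
opening: 0.009
finger_force: 0.0
```

Call:
play_rows(translation=[[0,0,0.001],[0,0,0]], delta_rot=[[0,0,0],[0,0,0]], grip=[-1,-1])

```text
clock: 6.52
tool_pos: [0.5101, 0.3039, 0.1634]
eef_rot: [1.0, 0.009, -0.0, 0.0]
contact_force: [-0.2, 0.3, 0.6]
opening: 0.004
finger_force: 0.0
```

Call:
play_rows(translation=[[0,0,0.001],[0,0,0]], delta_rot=[[0,0,0],[0,0,0]], grip=[-1,-1])

```text
clock: 6.78
tool_pos: [0.5101, 0.3039, 0.1624]
eef_rot: [1.0, 0.009, -0.0, 0.0]
contact_force: [0.0, -0.2, -0.0]
opening: 0.006
finger_force: 0.0
```

Call:
play_rows(translation=[[0,0,0.001],[0,0,0]], delta_rot=[[0,0,0],[0,0,0]], grip=[-1,-1])

```text
clock: 7.02
tool_pos: [0.5102, 0.3039, 0.1615]
eef_rot: [1.0, 0.009, 0.0, 0.0]
contact_force: [0.8, 0.4, 0.3]
opening: 0.007
finger_force: 0.2
```

Call:
play_rows(translation=[[0,0,0.001],[0,0,0]], delta_rot=[[0,0,0],[0,0,0]], grip=[-1,-1])

```text
clock: 7.28
tool_pos: [0.5102, 0.304, 0.1607]
eef_rot: [1.0, 0.009, 0.0, -0.0]
contact_force: [-1.7, -0.4, 3.5]
opening: 0.007
finger_force: 1.8
```

Call:
play_rows(translation=[[0,0,0.001],[0,0,0]], delta_rot=[[0,0,0],[0,0,0]], grip=[-1,-1])

```text
clock: 7.52
tool_pos: [0.5102, 0.304, 0.1597]
eef_rot: [1.0, 0.009, 0.0, -0.0]
contact_force: [-1.2, -0.5, 5.8]
opening: 0.002
finger_force: 2.5
```

Call:
play_rows(translation=[[0,0,0.0006],[0,0,0],[0,0,0]], delta_rot=[[0,0,0],[0,0,0],[0,0,0]], grip=[-1,-1,-1])

```text
clock: 7.9
tool_pos: [0.5102, 0.304, 0.1591]
eef_rot: [1.0, 0.009, 0.0, -0.0]
contact_force: [-0.6, -1.0, 5.2]
opening: 0.007
finger_force: 2.8
```

Call:
play_rows(translation=[[0,0,0.0005],[0,0,0],[0,0,0]], delta_rot=[[0,0,0],[0,0,0],[0,0,0]], grip=[-1,-1,-1])

```text
clock: 8.28
tool_pos: [0.5102, 0.304, 0.1587]
eef_rot: [1.0, 0.009, 0.0, -0.0]
contact_force: [-1.8, -0.4, 6.5]
opening: 0.004
finger_force: 3.0
```

Call:
play_rows(translation=[[0,0,0.0006],[0,0,0],[0,0,0]], delta_rot=[[0,0,0],[0,0,0],[0,0,0]], grip=[-1,-1,-1])

```text
clock: 8.65
tool_pos: [0.5102, 0.3039, 0.1582]
eef_rot: [1.0, 0.009, 0.0, -0.0]
contact_force: [-0.4, -0.8, 6.3]
opening: 0.004
finger_force: 3.3
```

Call:
play_rows(translation=[[0,0,0.0003],[0,0,0],[0,0,0]], delta_rot=[[0,0,0],[0,0,0],[0,0,0]], grip=[-1,-1,-1])

```text
clock: 9.02
tool_pos: [0.5103, 0.304, 0.1579]
eef_rot: [1.0, 0.009, 0.0, -0.0]
contact_force: [-1.8, -0.8, 6.5]
opening: 0.008
finger_force: 3.5
```

Call:
play_rows(translation=[[0,-0.001,0],[0,-0.001,0],[0,-0.001,0],[0,0,0]], delta_rot=[[0,0,0],[0,0,0],[0,0,0],[0,0,0]], grip=[-1,-1,-1,-1])

```text
clock: 9.52
tool_pos: [0.5102, 0.3066, 0.1579]
eef_rot: [1.0, 0.009, 0.0, 0.0]
contact_force: [-1.4, -1.9, 6.8]
opening: 0.005
finger_force: 3.5
```

Call:
play_rows(translation=[[0,-0.001,0],[0,-0.001,0],[0,0,0]], delta_rot=[[0,0,0],[0,0,0],[0,0,0]], grip=[-1,-1,-1])

```text
clock: 9.9
tool_pos: [0.5101, 0.3085, 0.1578]
eef_rot: [1.0, 0.009, 0.0, 0.0]
contact_force: [-1.4, -2.2, 6.6]
opening: 0.006
finger_force: 3.5
```

Call:
play_rows(translation=[[0,-0.001,0],[0,-0.001,0],[0,-0.001,0],[0,-0.001,0],[0,0,0]], delta_rot=[[0,0,0],[0,0,0],[0,0,0],[0,0,0],[0,0,0]], grip=[-1,-1,-1,-1,-1])

```text
clock: 10.52
tool_pos: [0.51, 0.3124, 0.1578]
eef_rot: [1.0, 0.009, 0.0, 0.001]
contact_force: [-0.9, -1.9, 7.6]
opening: 0.005
finger_force: 3.6
```

Run:
```python
from h import *
a=cv2.imread("pics/scene0.png")[185:260,310:390];b=r.snapshot("scene")[185:260,310:390]
cv2.imwrite("pics/s3.png",cv2.resize(np.hstack([a,b]),None,fx=5,fy=5,interpolation=cv2.INTER_CUBIC))
```

```text
(no output)
```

View pics/s3.png

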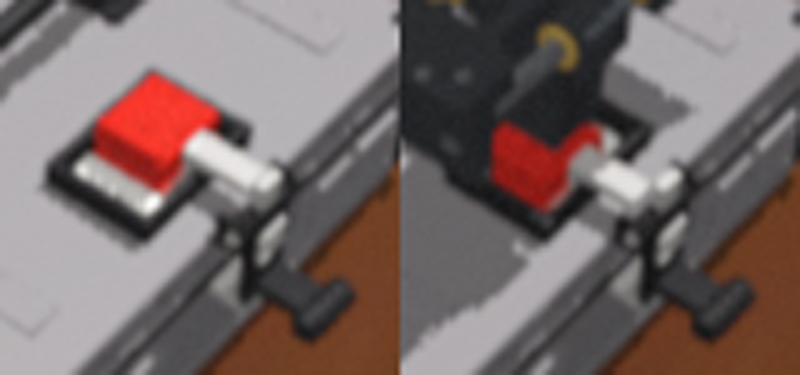

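Compared with the start, the tongue and cap have moved along the window: the white part at (120,180) on the left is nearly covered on the right, at about (520,190). The slide is working, so I'll push on to the stop.

Call:
play_rows(translation=[[0,-0.001,0],[0,-0.001,0],[0,-0.001,0],[0,-0.0007,0],[0,0,0]], delta_rot=[[0,0,0],[0,0,0],[0,0,0],[0,0,0],[0,0,0]], grip=[-1,-1,-1,-1,-1])

```text
clock: 11.2
tool_pos: [0.51, 0.3159, 0.1578]
eef_rot: [1.0, 0.009, -0.0, 0.001]
contact_force: [-1.0, -1.8, 7.4]
opening: 0.002
finger_force: 3.6
```

Call:
play_rows(translation=[[0,-0.0007,0],[0,0,0]], delta_rot=[[0,0,0],[0,0,0]], grip=[-1,-1])

```text
clock: 11.45
tool_pos: [0.5099, 0.3165, 0.1578]
eef_rot: [1.0, 0.009, -0.0, 0.001]
contact_force: [-1.8, -2.3, 7.1]
opening: 0.004
finger_force: 3.7
```

Call:
play_rows(translation=[[0,-0.0006,0],[0,0,0]], delta_rot=[[0,0,0],[0,0,0]], grip=[-1,-1])

```text
clock: 11.7
tool_pos: [0.5099, 0.3171, 0.1578]
eef_rot: [1.0, 0.009, -0.0, 0.001]
contact_force: [-1.9, -2.9, 8.1]
opening: 0.006
finger_force: 3.7
```

Call:
play_rows(translation=[[0,-0.0006,0],[0,0,0]], delta_rot=[[0,0,0],[0,0,0]], grip=[-1,-1])

```text
clock: 11.95
tool_pos: [0.5099, 0.3172, 0.1578]
eef_rot: [1.0, 0.009, -0.0, 0.001]
contact_force: [-2.0, -2.8, 7.7]
opening: 0.001
finger_force: 3.9
```

Call:
play_rows(translation=[[0,-0.0006,0],[0,0,0]], delta_rot=[[0,0,0],[0,0,0]], grip=[-1,-1])

```text
clock: 12.2
tool_pos: [0.5099, 0.3173, 0.1578]
eef_rot: [1.0, 0.009, -0.0, 0.002]
contact_force: [-1.9, -4.3, 9.3]
opening: 0.007
finger_force: 4.2
```

Call:
play_rows(translation=[[0,-0.0006,0],[0,0,0]], delta_rot=[[0,0,0],[0,0,0]], grip=[-1,-1])

```text
clock: 12.45
tool_pos: [0.51, 0.3174, 0.1578]
eef_rot: [1.0, 0.009, -0.0, 0.002]
contact_force: [-2.0, -4.7, 9.0]
opening: 0.0
finger_force: 4.4
```

It's at the hard stop. I'll let the button up while still holding it sideways.

Call:
play_rows(translation=[[0,0,-0.001],[0,0,-0.001],[0,0,-0.001],[0,0,-0.001],[0,0,-0.001],[0,0,0],[0,0,-0.01],[0,0,-0.03],[0,0,0]], delta_rot=[[0,0,0],[0,0,0],[0,0,0],[0,0,0],[0,0,0],[0,0,0],[0,0,0],[0,0,0],[0,0,0]], grip=[-1,-1,-1,-1,-1,-1,-1,-1,-1])

```text
clock: 13.58
tool_pos: [0.5111, 0.3209, 0.2049]
eef_rot: [1.0, 0.009, 0.002, -0.002]
contact_force: [-0.5, -0.1, 0.2]
opening: 0.001
finger_force: 0.0
```

Call:
play_rows(translation=[[-0.06,0.005,-0.03],[-0.06,0,-0.03],[-0.033,0,0],[0,0,0],[0,0,0],[0,0,0]], delta_rot=[[0,0,0],[0,0,0],[0,0,0],[0,0,0],[0,0,0],[0,0,0]], grip=[1,1,1,1,1,1])

```text
clock: 14.32
tool_pos: [0.3665, 0.3123, 0.258]
eef_rot: [1.0, 0.009, 0.0, 0.0]
contact_force: [-0.6, -0.1, 0.1]
opening: 0.661
finger_force: 0.0
```

Run:
```python
from h import *
s=r.get_state();print(s["clock"],s["tool_pos"],s["eef_rot"],s["contact_force"],s["opening"],s["q"].round(2))
c=r.get_calibration("wrist");im=r.snapshot("wrist")
p=(.5535,.312,.0215);o=im
m=r.look_for("wrist","lip_mid");print(m[:1])
L=[[(-85,120,80),(-85,-120,80)],[(-122,13,51),(-122,-13,51)],[(-61,-4,99),(-31,-4,99),(-31,30,99),(-61,30,99),(-61,-4,99)],[(-62,13,98),(-90,13,98)]]
print([proj(c,case2w(*p,np.array(l)/1000)).round(0).tolist() for l in L[1:]])
t=r.snapshot("top");S=r.snapshot("scene")
for l in L:
    q=proj(c,case2w(*p,np.array(l)/1000));cv2.polylines(o,[(q*8).round().astype(np.int32)],False,(0,255,0),1,cv2.LINE_AA,3)
q=proj(c,case2w(*p,np.array((-122,0,51))/1000))[0].astype(int);v=max(0,min(q[1]-130,200))
A=cv2.resize(o[v:v+200,q[0]-120:q[0]+120],(720,600))[:,:480];A=cv2.resize(o[v:v+200,max(0,q[0]-100):q[0]+100],(500,500))
cv2.imwrite("pics/w4.png",np.hstack([A,cv2.resize(S[180:300,310:380],(292,500))]))
```

```text
14.325 [0.3665451  0.31229648 0.25798496] [9.99963408e-01 8.54932516e-03 3.02591684e-04 3.11684224e-05] [-0.64591754 -0.12898745  0.07025854] 0.6612712874820784 [-0.75  0.58 -0.08  2.04  0.09  0.53 -2.45]
[{'point': [0.4385, 0.3096, 0.0554], 'confidence': 0.66}]
[[[306.0, 118.0], [335.0, 118.0]], [[327.0, 32.0], [327.0, -17.0], [277.0, -17.0], [279.0, 32.0], [327.0, 32.0]], [[303.0, 34.0], [303.0, 76.0]]]
```

View pics/w4.png

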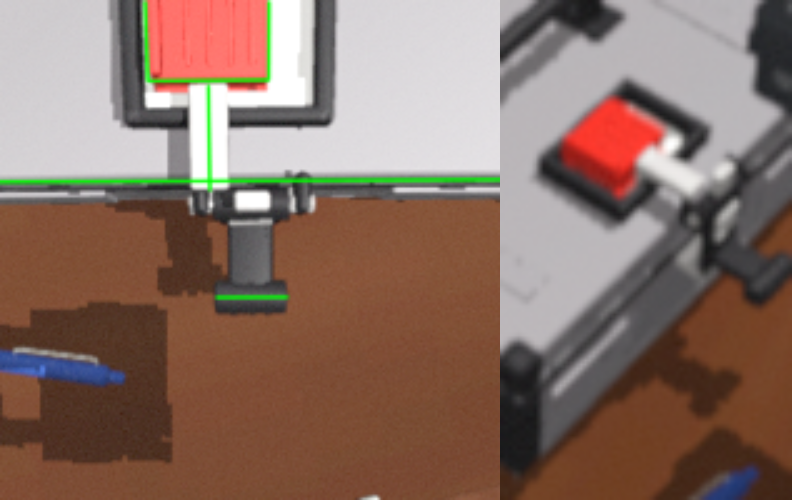

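The fitted model lies right on the finger bar, tongue and red cap, with the cap raised at the far end of its window (slide ≈13 mm). The finger bar is at (0.4315, 0.3094, 0.051). Next I'll tilt the tool 15° and approach the bar.

Call:
play_rows(translation=[[0.0154,0.0018,0.04],[0.0154,0.0017,0.0395],[0,0,0],[0,0,0],[0,0,0]], delta_rot=[[0,0,0],[0,0,0],[0,7.5,0],[0,7.5,0],[0,0,0]], grip=[0.2,0.2,0.2,0.2,0.2], squeeze=25)

```text
clock: 15.15
tool_pos: [0.3955, 0.3123, 0.1806]
eef_rot: [0.992, 0.012, 0.128, 0.001]
contact_force: [-0.1, 1.0, 0.7]
opening: 0.602
finger_force: 0.0
```

Run:
```python
from h import *
s=r.get_state();M=R.from_quat(s["eef_rot"]).as_matrix()
print(s["tool_pos"],M.round(3).tolist(),s["q"].round(2),s["opening"])
print("to bar, tool axes",M.T@(np.array([.4315,.3094,.051])-s["tool_pos"]))
```

```text
[0.39547422 0.31231727 0.18061883] [[0.967, 0.023, 0.254], [0.023, -1.0, 0.0], [0.254, 0.006, -0.967]] [-1.02  0.75  0.27  2.2   0.27  0.04 -2.65] 0.6023413070096835
to bar, tool axes [0.00180929 0.00297416 0.13451873]
```

The 15° tilt brings joints 6 and 7 to the ends of their ranges, so I'll take most of it back.

Call:
play_rows(translation=[[0.02,0.001,0],[0.01,0.002,0],[0,0,0]], delta_rot=[[0,-4.5,0],[0,-4,0],[0,0,0]], grip=[0.2,0.2,0.2])

```text
clock: 15.52
tool_pos: [0.4308, 0.3082, 0.189]
eef_rot: [0.998, 0.004, 0.056, -0.002]
contact_force: [-1.5, 0.4, -1.2]
opening: 0.599
finger_force: 0.0
```

Run:
```python
from h import *
s=r.get_state();M=R.from_quat(s["eef_rot"]).as_matrix()
print(s["tool_pos"],M.round(3).tolist(),s["q"].round(2),s["opening"])
print("to bar, tool axes",M.T@(np.array([.4315,.3094,.051])-s["tool_pos"]))
```

```text
[0.4307773  0.30816675 0.1890386 ] [[0.994, 0.009, 0.113], [0.009, -1.0, 0.004], [0.113, -0.003, -0.994]] [-0.74  0.72 -0.01  2.03  0.27  0.31 -2.56] 0.5990650062482576
to bar, tool axes [-0.01482181 -0.00081484  0.13724557]
```

Call:
play_rows(translation=[[-0.0148,-0.0008,0.02],[0,0,0.03],[0,0,0.022],[0,0,0.01],[0,0,0]], delta_rot=[[0,0,0],[0,0,0],[0,0,0],[0,0,0],[0,0,0]], grip=[0.2,0.2,0.2,0.2,0.2])

```text
clock: 16.15
tool_pos: [0.4208, 0.3093, 0.1047]
eef_rot: [0.998, 0.009, 0.055, 0.001]
contact_force: [0.2, 1.4, 0.1]
opening: 0.599
finger_force: 0.0
```

Run:
```python
from h import *
s=r.get_state();M=R.from_quat(s["eef_rot"]).as_matrix()
print(s["tool_pos"],s["q"].round(2),s["contact_force"])
print("to bar, tool axes",M.T@(np.array([.4315,.3094,.051])-s["tool_pos"]))
S=r.snapshot("scene");W=r.snapshot("wrist")
cv2.imwrite("pics/w5.png",np.hstack([cv2.resize(W[0:400,120:520],(400,400)),cv2.resize(S[170:290,300:420],(400,400),interpolation=cv2.INTER_CUBIC)]))
```

```text
[0.4208464  0.30932978 0.10472138] [-0.8   0.89  0.06  2.08  0.27  0.1  -2.58] [0.1681085  1.37032677 0.13223164]
to bar, tool axes [ 4.71785788e-03 -4.57381489e-05  5.45640048e-02]
```

View pics/w5.png

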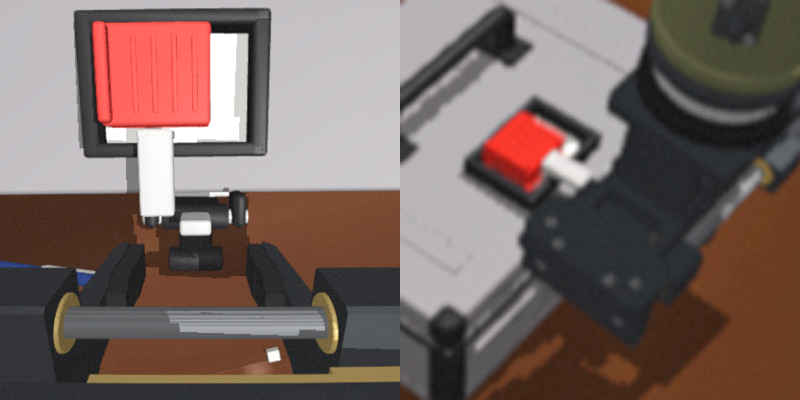

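The bar, at (195,260) in the wrist view, lies between the two fingers, centred to about 1 mm. I'll step 4.5 mm toward the case and pinch.

Call:
play_rows(translation=[[0.0045,0,0],[0,0,0],[0,0,0],[0,0,0],[0,0,0],[0,0,0]], delta_rot=[[0,0,0],[0,0,0],[0,0,0],[0,0,0],[0,0,0],[0,0,0]], grip=[0.2,-1,-1,-1,-1,-1], squeeze=20)

```text
clock: 17.0
tool_pos: [0.4256, 0.3095, 0.1056]
eef_rot: [0.998, 0.009, 0.055, 0.001]
contact_force: [-0.3, -0.1, 1.5]
opening: 0.294
finger_force: 20.0
```

Run:
```python
from h import *
s=r.get_state();M=R.from_quat(s["eef_rot"]).as_matrix()
print(s["tool_pos"],s["q"].round(2),s["contact_force"],s["opening"]*88,s["finger_force"])
# latch arc in current tool axes (tilt fixed): cumulative bar shift
C=R.from_euler('z',.0215).as_matrix()
v0=np.array([-29,0,-33.]);v=[R.from_euler('y',a).apply(v0) for a in np.arange(0,1.81,.15)]
d=np.array([M.T@C@(x-v0) for x in v]);print(d.round(1).tolist());print(np.diff(d,axis=0).round(1).tolist())
```

```text
[0.4256454  0.30950941 0.1056128 ] [-0.79  0.89  0.06  2.07  0.27  0.11 -2.58] [-0.30267859 -0.13553946  1.52386955] 25.87835822114421 20.000106990337372
[[0.0, 0.0, 0.0], [-4.1, 0.0, -5.2], [-7.3, 0.1, -10.9], [-9.7, 0.1, -17.1], [-11.1, 0.1, -23.5], [-11.5, 0.1, -30.1], [-10.9, 0.1, -36.6], [-9.4, 0.2, -43.0], [-6.9, 0.2, -49.1], [-3.6, 0.2, -54.8], [0.6, 0.2, -59.9], [5.5, 0.2, -64.3], [11.0, 0.2, -67.9]]
[[-4.1, 0.0, -5.2], [-3.2, 0.0, -5.7], [-2.3, 0.0, -6.2], [-1.4, 0.0, -6.4], [-0.4, 0.0, -6.6], [0.6, 0.0, -6.6], [1.5, 0.0, -6.4], [2.5, 0.0, -6.1], [3.4, 0.0, -5.7], [4.2, 0.0, -5.1], [4.9, -0.0, -4.4], [5.5, -0.0, -3.6]]
```

The pinch is good: the opening is 25.9 mm, which is the bar length. I'll swing the latch along its arc.

Call:
play_rows(translation=[[-0.0041,0,-0.0052],[-0.0032,0,-0.0057],[-0.0023,0,-0.0062],[0,0,0]], delta_rot=[[0,0,0],[0,0,0],[0,0,0],[0,0,0]], grip=[-1,-1,-1,-1])

```text
clock: 17.5
tool_pos: [0.4138, 0.3092, 0.122]
eef_rot: [0.998, 0.009, 0.055, 0.001]
contact_force: [0.1, 0.5, -0.6]
opening: 0.291
finger_force: 20.0
```

Run:
```python
from h import *
s=r.get_state();print(s["tool_pos"],s["q"].round(2),s["contact_force"],s["opening"]*88,s["finger_force"])
```

```text
[0.41383964 0.30923326 0.12201695] [-0.81  0.85  0.06  2.09  0.26  0.13 -2.58] [ 0.11881806  0.50521591 -0.57395708] 25.606376599279344 19.999905824661255
```

Call:
play_rows(translation=[[-0.0014,0,-0.0064],[-0.0004,0,-0.0066],[0.0006,0,-0.0066],[0.0015,0,-0.0064],[0.0025,0,-0.0061],[0,0,0],[0,0,0],[0,0,0]], delta_rot=[[0,0,0],[0,0,0],[0,0,0],[0,0,0],[0,0,0],[0,0,0],[0,0,0],[0,0,0]], grip=[-1,-1,-1,-1,-1,-1,-1,-1])

```text
clock: 18.5
tool_pos: [0.4128, 0.3092, 0.1536]
eef_rot: [0.998, 0.009, 0.054, 0.001]
contact_force: [-5.7, 0.3, 1.7]
opening: 0.286
finger_force: 20.0
```

Run:
```python
from h import *
s=r.get_state();M=R.from_quat(s["eef_rot"]).as_matrix();print(s["tool_pos"],s["q"].round(2),s["contact_force"],s["opening"]*88,s["finger_force"])
C=R.from_euler('z',.0215).as_matrix()
b=C.T@(s["tool_pos"]+M@[0,0,.055]-[.5535,.312,0]);print("bar in case",b)
v=b*1000-[-93,b[1]*1000,84];print("latch angle",np.arctan2(v[0],v[2]),np.hypot(*v[[0,2]]), np.arctan2(-29,-33))
S=r.snapshot("scene");cv2.imwrite("pics/s6.png",S[120:320,230:450].repeat(2,0).repeat(2,1))
```

```text
[0.41275025 0.30922716 0.15360128] [-0.79  0.79  0.04  2.08  0.26  0.2  -2.57] [-5.69204995  0.3330522   1.68223552] 25.21083304697308 20.000317990779877
bar in case [-1.34809338e-01  3.85753505e-05  9.89263955e-02]
latch angle -1.2278892938341004 44.39389661401814 -2.4206213296178984
```

View pics/s6.png

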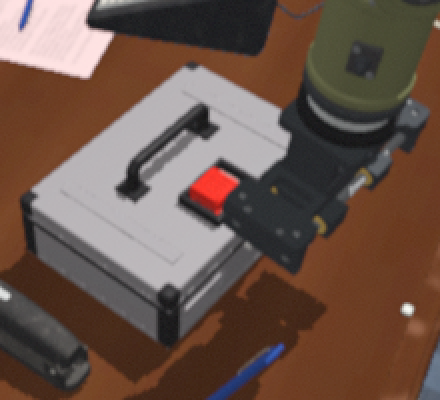

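The latch is at about 1.2 rad with the lid down and the safety still at its far end. The scene crop shows the gripper holding the latch up at the front, and the red cap at (210,185) is unchanged. Next I'll plan the rest of the arc and the lid lift.

```bash
cat > plan.py <<'E'
from h import *
s=r.get_state();M=R.from_quat(s["eef_rot"]).as_matrix();C=R.from_euler('z',.0215).as_matrix()
def bar(la,li):
    v=R.from_euler('y',la).apply([-29,0,-33.])+[-93-89,0,84-60]
    return R.from_euler('y',li).apply(v)+[89,0,60]
E
python3 - <<'E'
from plan import *
w=[(a,0) for a in (1.2,1.35,1.5,1.65,1.75)]+[(1.8,l) for l in np.arange(.06,1.15,.06)]
P=np.array([bar(*x) for x in w]);d=np.diff(P,axis=0)@C.T@M
print(P[0],P[-1],d.round(1)[:,[0,2]].tolist())
E
```

```text
[-134.26566472    0.           99.0713276 ] [ 56.61013347   0.         273.53194842] [[3.4, -5.7], [4.2, -5.1], [4.9, -4.4], [3.6, -2.5], [7.2, -13.0], [6.0, -11.5], [6.6, -11.1], [7.3, -10.7], [7.9, -10.2], [8.5, -9.7], [9.1, -9.2], [9.6, -8.7], [10.1, -8.1], [10.6, -7.4], [11.0, -6.8], [11.4, -6.1], [11.8, -5.4], [12.1, -4.7], [12.3, -4.0], [12.5, -3.2], [12.7, -2.5], [12.8, -1.7], [12.9, -0.9]]
```

Call:
play_rows(translation=[[-0.001,0,0],[0.0034,0,-0.0057],[0.0042,0,-0.0051],[0.0049,0,-0.0044],[0,0,0]], delta_rot=[[0,0,0],[0,0,0],[0,0,0],[0,0,0],[0,0,0]], grip=[-1,-1,-1,-1,-1], squeeze=25)

```text
clock: 19.18
tool_pos: [0.4233, 0.3094, 0.1707]
eef_rot: [0.998, 0.009, 0.055, 0.001]
contact_force: [-5.7, 0.4, 0.8]
opening: 0.291
finger_force: 25.0
```

Run:
```python
from plan import *
print(s["tool_pos"],s["q"].round(2),s["contact_force"],s["moment"],s["opening"]*88)
b=C.T@(s["tool_pos"]+M@[0,0,.055]-[.5535,.312,0])*1000;print(b,np.hypot(b[0]+93,b[2]-84),2.4206+np.arctan2(b[0]+93,b[2]-84))
```

```text
[0.4232989  0.30943462 0.1707433 ] [-0.77  0.76  0.01  2.05  0.26  0.26 -2.55] [-5.67929041  0.38515583  0.78493916] [0.16104031 1.3221954  0.07145304] 25.606052742489602
[-1.24205689e+02  5.61546216e-02  1.16074096e+02] 44.74977819507443 1.6489242555650145
```

Call:
play_rows(translation=[[0.0036,0,-0.0025],[0.0072,0,-0.013],[0.006,0,-0.0115],[0.0066,0,-0.0111],[0,0,0]], delta_rot=[[0,0,0],[0,0,0],[0,0,0],[0,0,0],[0,0,0]], grip=[-1,-1,-1,-1,-1])

```text
clock: 19.8
tool_pos: [0.4435, 0.3099, 0.2116]
eef_rot: [0.998, 0.008, 0.056, 0.0]
contact_force: [-1.4, 1.2, 0.2]
opening: 0.286
finger_force: 25.0
```

Run:
```python
from plan import *
print(s["tool_pos"],s["q"].round(2),s["contact_force"],s["opening"]*88)
S=r.snapshot("scene");cv2.imwrite("pics/s7.png",S[80:320,200:480].repeat(2,0).repeat(2,1))
```

```text
[0.4434801  0.3099032  0.21159895] [-0.71  0.69 -0.03  1.98  0.25  0.39 -2.51] [-1.43871636  1.23034498  0.20043558] 25.197115774520043
```

View pics/s7.png

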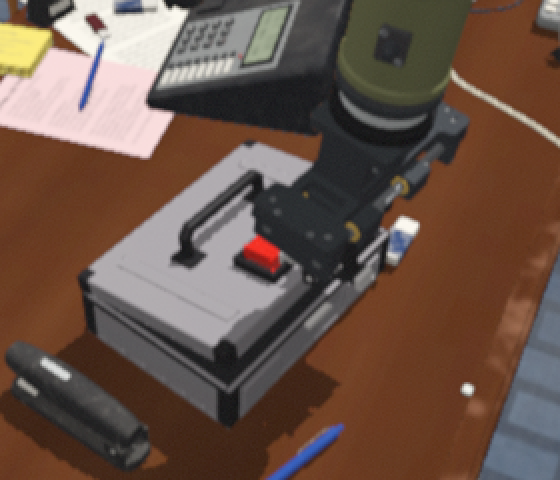

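The lid is lifting: there is a dark gap along its front edge at about (235,370), the safety hasn't changed, and the stapler, eraser and pen are where they were. I'll continue along the lid arc.

Call:
play_rows(translation=[[0.0073,0,-0.0107],[0.0079,0,-0.0102],[0.0085,0,-0.0097],[0.0091,0,-0.0092],[0.0096,0,-0.0087],[0.0101,0,-0.0081],[0.0106,0,-0.0074],[0,0,0]], delta_rot=[[0,0,0],[0,0,0],[0,0,0],[0,0,0],[0,0,0],[0,0,0],[0,0,0],[0,0,0]], grip=[-1,-1,-1,-1,-1,-1,-1,-1])

```text
clock: 20.85
tool_pos: [0.4996, 0.3114, 0.2827]
eef_rot: [0.998, 0.008, 0.056, 0.0]
contact_force: [-4.0, 1.3, 3.8]
opening: 0.29
finger_force: 25.0
```

Call:
play_rows(translation=[[0.011,0,-0.0068],[0.0114,0,-0.0061],[0.0118,0,-0.0054],[0.0121,0,-0.0047],[0,0,0]], delta_rot=[[0,0,0],[0,0,0],[0,0,0],[0,0,0],[0,0,0]], grip=[-1,-1,-1,-1,-1])

```text
clock: 21.48
tool_pos: [0.5431, 0.3125, 0.311]
eef_rot: [0.998, 0.009, 0.057, -0.0]
contact_force: [-4.1, 1.5, 5.6]
opening: 0.286
finger_force: 25.0
```

```bash
cat > chk.py <<'E'
from plan import *
from scipy.optimize import least_squares
b=C.T@(s["tool_pos"]+M@[0,0,.055]-[.5535,.312,0])*1000
f=least_squares(lambda p:(bar(*p)-b)[[0,2]],[1.7,.7]);print(s["clock"],s["q"].round(2),s["contact_force"].round(1),s["opening"]*88,"bar",b.round(1),"latch,lid",f.x.round(3))
E
python3 chk.py
```

```text
21.475 [-0.56  0.65 -0.11  1.64  0.19  0.78 -2.33] [-4.1  1.5  5.6] 25.13669480326238 bar [ -4.1   0.7 256.4] latch,lid [1.749 0.856]
```

Call:
play_rows(translation=[[0.0123,0,-0.004],[0.0125,0,-0.0032],[0.0127,0,-0.0025],[0.0128,0,-0.0017],[0,0,0],[0,0,0]], delta_rot=[[0,0,0],[0,0,0],[0,0,0],[0,0,0],[0,0,0],[0,0,0]], grip=[-1,-1,-1,-1,-1,-1])

```text
clock: 22.22
tool_pos: [0.5928, 0.3137, 0.3285]
eef_rot: [0.998, 0.009, 0.058, -0.001]
contact_force: [-1.0, 2.5, 5.7]
opening: 0.285
finger_force: 25.0
```

```bash
python3 chk.py
```

```text
22.225 [-0.51  0.69 -0.12  1.48  0.18  0.89 -2.27] [-1.   2.5  5.7] 25.090089556949977 bar [ 45.8   0.9 273.9] latch,lid [1.715 1.105]
```

Call:
play_rows(translation=[[0,0,0],[0,0,0],[0,0,0],[0,0,0],[0,0,-0.015],[0,0,-0.03],[0,0,-0.04],[-0.01,0,-0.04],[0,0,0]], delta_rot=[[0,0,0],[0,0,0],[0,0,0],[0,0,0],[0,0,0],[0,0,0],[0,0,0],[0,0,0],[0,0,0]], grip=[0.4,0.4,0.4,0.4,0.4,0.4,0.4,0.4,0.4])

```text
clock: 23.35
tool_pos: [0.5668, 0.3142, 0.4541]
eef_rot: [0.998, 0.01, 0.058, -0.002]
contact_force: [0.1, 0.6, 0.4]
opening: 0.703
finger_force: 0.0
```

Run:
```python
from h import *
s=r.get_state();print(s["clock"],s["tool_pos"],s["contact_force"],s["opening"])
def lidpt(P,l):
    v=np.array(P,float)-[89,0,60];v=R.from_euler('y',l).apply(v)+[89,0,60];return case2w(.5535,.312,.0215,v/1000)[0]
for n in ["wrist","scene","top"]:
    im=r.snapshot(n)
    for t in ["lip_mid","button_top","handle_bar","lid","stapler","eraser","pen"]:
        d=r.look_for(n,t)[:1]
        if d: print(n,t,np.round(d[0]["point"],3),round(d[0]["confidence"],2))
from plan import bar
for l in (.9,1.0,1.1,1.2): print(l,"button slid",lidpt((-46,13,99),l).round(3),"handle",lidpt((15,0,110),l).round(3),"lip1.7",case2w(.5535,.312,.0215,bar(1.7,l)/1000).round(3))
```

```text
23.35 [0.56680572 0.3142295  0.45406213] [0.12335287 0.55802265 0.39704404] 0.7027886855191914
wrist lip_mid [0.587 0.315 0.272] 0.71
wrist button_top [0.604 0.33  0.201] 0.69
wrist handle_bar [0.6   0.313 0.186] 0.65
wrist lid [0.598 0.315 0.187] 0.85
wrist stapler [0.595 0.498 0.053] 0.97
wrist eraser [0.485 0.149 0.014] 0.98
wrist pen [0.4   0.394 0.007] 0.65
scene lip_mid [0.59  0.311 0.272] 0.47
scene handle_bar [0.587 0.328 0.21 ] 0.6
scene lid [0.584 0.327 0.216] 0.69
scene stapler [0.561 0.515 0.044] 0.57
scene eraser [0.48  0.149 0.01 ] 0.57
scene pen [0.408 0.434 0.011] 0.85
top lip_mid [0.585 0.312 0.271] 0.56
top button_top [0.582 0.326 0.21 ] 0.33
top handle_bar [0.584 0.329 0.211] 0.83
top lid [0.583 0.33  0.209] 0.79
top stapler [0.568 0.498 0.048] 0.65
top eraser [0.487 0.144 0.008] 0.57
top pen [0.405 0.423 0.007] 0.48
0.9 button slid [0.589 0.326 0.19 ] handle [0.636 0.314 0.149] lip1.7 [[0.556 0.312 0.261]]
1.0 button slid [0.602 0.326 0.195] handle [0.645 0.314 0.149] lip1.7 [[0.576 0.312 0.268]]
1.1 button slid [0.616 0.326 0.198] handle [0.653 0.314 0.149] lip1.7 [[0.598 0.313 0.274]]
1.2 button slid [0.63  0.327 0.2  ] handle [0.662 0.314 0.147] lip1.7 [[0.619 0.313 0.277]]
```

The networks agree with the model: the finger bar at (0.587, 0.315, 0.272) puts the lid at about 1.05 rad with the latch near 1.7 rad. The button at y≈0.33 means the safety is still at its far end, and the surrounding things haven't moved.

```bash
python3 -c "
from plant import r
print(r.finish_job())"
```

```text
the job is handed in; nothing more can be done
None
```

The case is open and the job is handed in (no verdict came back): safety at its far end, latch up at about 1.7 rad, lid standing at about 1.05 rad (60°), and nothing around it moved.

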